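# Cover the saucepan and light the stove under it

## Robot

A 6-joint arm with a two-finger parallel gripper is mounted at the origin on a cart in front of the work surface, level with it; the furniture and walls round the work are solid. World frame = base frame: x ahead of the robot, y to its left, z up, the work surface at z = 0. Lengths are in m, angles in degrees, forces in N, time in s.
With the tool pointing down it reaches from about 0.3 to 0.775 m from the base axis. Payload 14.6 kg.
Tool frame: the origin (TCP) lies midway between the tips of the shut fingers; the grasp point (between the pads) lies 19 mm behind it; z points along the fingers, y is the line along which they close (so a half turn about z gives the same grasp; the last joint's range is limited). The gripper opens to 85 mm and grips with 20 to 120 N. Pads are 22 mm wide; open, the fingers measure 114 mm over their backs; the gripper's body (76 mm by 85 mm) begins 54 mm behind the grasp point. The pads swing forward as they close: fully open they stand 13 mm farther back than shut.
Start: joints at [63.277, 17.183, 87.147, -0, 75.671, -3.816], TCP at [0.214, 0.507, 0.231] pointing down, gripper open.
Joint ranges: [-173.82, 173.82], [-45.26, 126.66], [13.44, 144.39], [-59.66, 239.66], [0, 175.72], [-146.38, 146.38]. Speed limits (degrees/s): [127.2, 127.2, 147.25, 180, 180, 180].

## Interface

Orientations are given as a 3x3 rotation matrix whose columns are the frame's x, y, z axes.
In Python, from workcell import movep, movel, set_joints, gripper_open, clamp, wait, ik, capture, IKError, job_done, read_time, read_joints, read_joint_velocities, read_joint_efforts, read_ee_pos, read_tool_rot, read_force, read_torque, read_gripper_width, read_finger_force gives the robot as it stands. Calls block until the motion is done:
- movep(position, orientation): joint-space move of the TCP to a pose.
- movel(position, v=0.15, orientation=None): straight line of the TCP; orientation=None keeps the orientation; v is the mean speed in m/s.
- set_joints(angles): joint-space move.
- gripper_open() and clamp(grip_force=None): open the fingers fully, or close them until they stop; grip_force is the grip in N (None keeps the last).
- wait(seconds).
- ik(position, orientation): joint angles nearest the present ones, or None.
- capture(name): name is "scene" or "top" or "wrist"; returns a dict with "frame" (400x640x3 uint8, blue, green, red), "vfov" (degrees; the focal length in pixels is half the picture's height over the tangent of half this angle, whatever the lens; pixels are square), "cx", "cy" (the principal point, pixels), "origin" and "rotation" of the camera in the world. Camera axes: x right, y down, z forward; pixel columns grow to the right and rows downward; lengths in m; the calibration is good to about 2 mm. A picture is of the moment at which its call begins. There is no depth.
A pose or a line that the arm cannot do raises IKError and nothing moves.
- job_done(): hands the job in; it is judged then, once.
Readings, each from a call of its own:
- read_time(): time.
- read_joints(): joint angles.
- read_joint_velocities(): joint speeds.
- read_joint_efforts(): joint torques, N m.
- read_ee_pos(): TCP position.
- read_tool_rot(): TCP orientation.
- read_force(): force on the tool from outside, world axes, zero at the start.
- read_torque(): the same for the moment, N m.
- read_gripper_width(): finger opening in m.
- read_finger_force(): force on a finger pad.
Only numpy, scipy, OpenCV 4.12 (cv2) and the standard library are available. Lean on these libraries where they do the work, as an engineer would, in place of code of your own. Each camera call takes 0.05 s, during which the arm holds its last target. There are 200 camera calls.

## Task

Take the saucepan's lid out of the rack (the smaller of the two lids), lay it flat on the worktop with its knob up and let it go, so that you can take it again by the knob, and set it squarely on the saucepan. Only then turn the gas tap's lever a quarter turn to fully open, and once it is open press the igniter button fully down and let it go. Leave the saucepan in its place on the stove, the larger lid and the board in the rack and everything else where it stands, and do not press the igniter before the gas is open.

Things in the scene. Friction and masses are not known exactly. Their poses are not given: they have to be found in the camera images.
- lid_center (a point): Saucepan lid, aluminium, 0.2 kg, on edge in the rack, knob away from the robot (rack's +x). Point: rim centre, underside; x runs out through the knob. Rim: 168 mm diameter, 8 mm thick (x 0 to 8), outer 20 mm flat on both faces; collar below 122 mm diameter, to x = -9; dome to x = +18. In the rack: x level within 0.1 rad, top edge 181 mm above worktop. Flat on worktop: this point 9 mm up.
- lid_knob (a point): Half-way up the lid's wooden knob: 30 mm diameter, 22 mm tall, on the lid's axis 40 mm from lid_center along x (axes as lid_center), on a 14 mm thick neck; its foot is 11 mm above the dome.
- lid: The same lid: origin and axes as lid_center.
- big_lid_center (a point): Larger lid of the same make, for another pan: rim 200 mm diameter; same point, axes and knob. It stands in the rack 70 mm in front of or behind the saucepan's lid, top edge 214 mm above the worktop. Leave it there.
- rack: Wooden rack with two rows of upright dowels (106 mm high, 76 mm either side of its middle), 190 x 170 mm, fixed. Origin: centre of underside; x along its long side, away from the robot. Lids stand across it: the two lids at x = -70 mm and 0 (either way round), the round board at +70 mm.
- board: Round wooden board in the rack, 184 mm diameter, 9 mm thick. Origin at the centre of one face, x across its thickness. Leave it.
- stove: Portable gas stove, white, fixed. Origin on the worktop under the burner's centre; front to -x, z up. Covers x -105 to 105 mm, y -215 to 106 mm. Trivet top 80 mm above the worktop. The cartridge bay (y -215 to -113 mm, flat top 84 mm up) bears the tap and the igniter. The worktop right of it ends at world y = -0.52 m, in front at x = 0.385 m; wall cabinets hang over x > 0.60 m from z = 0.62 m up.
- tap_lever (a joint): Quarter-turn lever of the gas tap, rad: 0 = shut (points to the stove's -x), 1.57 = open (points to the stove's -y), counter-clockwise from above about the upright spindle at x -15, y -165 mm of the stove. Spring detents at both ends: about 0.3 N m (4 N at the grip) to leave one; well past the middle it snaps on to the other.
- lever_grip (a point): Centre of the lever's black sleeve (66 mm long, 16 wide, 20 tall), 70 mm from the spindle, 112 mm above the worktop. Its frame turns with the lever: -x points from the spindle along the lever.
- igniter (a joint): Travel of the igniter's push button, m: 0 = out, 0.007 = fully down. A spring returns it; fully down takes 7 N.
- igniter_top (a point): Centre of the igniter button's top (round, 30 mm diameter, black, in a steel housing), on the stove's bay behind the tap, 107 mm above the worktop when out; pressed straight down.
- pan_mouth (a point): Centre of the saucepan's mouth at rim height (167 mm above the worktop); z up. Loose, 0.8 kg, 160 mm diameter outside, 131 mm inside, on the trivet near its centre. Wooden handle along its -y, 38 mm wide, to 221 mm from the centre, rising to 24 mm above the rim at its end. With the lid seated, lid_center is at this point.
- pan: The same saucepan; origin at the centre of its underside, axes as pan_mouth.
- moka_pot_center (a point): Bystander, not to be disturbed. Coffee pot, 87 x 137 mm with its black handle, 154 mm tall. Point at the middle of its outline from above, 75 mm above its underside.
- tea_mug_center (a point): Bystander, not to be disturbed. White cup, 62 x 88 mm, 50 mm tall. Point at the middle of its outline from above, 25 mm above its underside.
- tuna_tin_center (a point): Bystander, not to be disturbed. Round tin, 75 mm diameter, 58 mm tall. Point at the middle of its outline from above, 29 mm above its underside.
- jam_jar_center (a point): Bystander, not to be disturbed. Jam jar with green lid, 64 mm diameter, 99 mm tall. Point at the middle of its outline from above, 50 mm above its underside.
- spice_jar_center (a point): Bystander, not to be disturbed. Spice jar, 46 mm diameter, 106 mm tall. Point at the middle of its outline from above, 53 mm above its underside.
- garlic_center (a point): Bystander, not to be disturbed. Garlic bulb, 54 mm diameter, 53 mm tall. Point at the middle of its outline from above, 26 mm above its underside.
- salt_shaker_center (a point): Bystander, not to be disturbed. Salt shaker, 44 mm diameter, 90 mm tall. Point at the middle of its outline from above, 45 mm above its underside.

How it is judged (in metres and radians):
On the way, in this order (a step that is already met when the one before it is completed fails the run):
1. the saucepan's lid lies flat on the worktop, knob up, let go (angle between lid_center's own x axis and vertical below 0.12 rad and height (world z) of lid_center below 0.025 m and contact force between the fingers and lid below 0.05 N), for 0.2 s.
2. the lid is seated on the saucepan and let go, with the tap still shut (horizontal distance between lid_center and pan_mouth below 0.013 m and z of lid_center in the frame of pan_mouth between -0.006 and 0.006 m and angle between lid_center's own x axis and vertical below 0.06 rad and contact force between the fingers and lid below 0.05 N and value of joint tap_lever below 0.3 rad), for 0.2 s.
3. the gas tap is fully open (value of joint tap_lever above 1.4 rad), for 0.1 s.
4. the igniter button is pressed fully down, with the tap open (value of joint tap_lever above 1.4 rad and value of joint igniter above 0.0055 m), for 0.05 s.
5. the button is let out again (value of joint tap_lever above 1.4 rad and value of joint igniter below 0.001 m), for 0.1 s.
At the end, for the whole second after the job is handed in: Lid level on the saucepan (within 13 mm sideways, 6 mm in height, 0.06 rad), at rest, let go; lever over 1.40 rad; button under 1 mm down; saucepan upright within 20 mm of the burner's centre; larger lid, board and bystanders within 30 mm of their starts (all of step 5 and horizontal distance between lid_center and pan_mouth below 0.013 m and z of lid_center in the frame of pan_mouth between -0.006 and 0.006 m and angle between lid_center's own x axis and vertical below 0.06 rad and contact force between the fingers and lid below 0.05 N and linear speed of lid below 0.02 m/s and horizontal distance between pan_mouth and stove below 0.02 m and angle between pan_mouth's own z axis and vertical below 0.05 rad and distance of each of big_lid_center, board, moka_pot_center, tea_mug_center, tuna_tin_center, jam_jar_center, spice_jar_center, garlic_center, salt_shaker_center from where it was at the start of the episode below 0.03 m); the robot touches nothing.
It fails at once if the saucepan is pushed more than 20 mm from where it stood, or tipped (distance of pan_mouth from where it was at the start of the episode above 0.02 m or angle between pan_mouth's own z axis and vertical above 0.2 rad).
It fails at once if the larger lid or the board is moved more than 30 mm (distance of any of big_lid_center, board from where it was at the start of the episode above 0.03 m).
It fails at once if a bystander is moved more than 30 mm (distance of any of moka_pot_center, tea_mug_center, tuna_tin_center, jam_jar_center, spice_jar_center, garlic_center, salt_shaker_center from where it was at the start of the episode above 0.03 m).
It fails at once if the igniter is pressed down while the tap is not open (value of joint igniter above 0.004 m and value of joint tap_lever below 1.2 rad).
It also fails if it takes over 72 s, if anything falls off the work surface, if the arm or the gripper's body presses on something with over 40 N, if the wrist force passes 120 N, or if a joint passes its speed limit or range.

## Working session

There is one attempt and no reset: what is moved stays moved. The work goes in short steps, each a Python script; the robot and the scene stay as the last script left them, time stands still between calls to the robot, and variables do not carry over. Pictures are saved under pics/ and viewed, at most 10 in all, crops included, and the job is handed in when it is done.

```bash
mkdir -p pics; ls; cat > h.py <<'E'
import numpy as np, cv2
from workcell import *
def snap(cam,name):
    c=capture(cam); cv2.imwrite(f'pics/{name}.png',c['frame'])
    np.savez(f'pics/{name}.npz',**{k:np.array(v) for k,v in c.items()}); return c
def load(name): return dict(np.load(f'pics/{name}.npz'))
def foc(c): return 200/np.tan(np.radians(float(c['vfov']))/2)
def ray(c,u,v):
    f=foc(c); d=np.array(c['rotation'])@np.array([(u-c['cx'])/f,(v-c['cy'])/f,1.]); return np.array(c['origin']),d
def atz(c,u,v,z):
    o,d=ray(c,u,v); return o+d*(z-o[2])/d[2]
def proj(c,p):
    q=np.array(c['rotation']).T@(np.array(p,float)-np.array(c['origin'])); return np.array([c['cx'],c['cy']])+foc(c)*q[:2]/q[2]
E
python3 - <<'E'
from h import *
for n in('scene','top'):
    c=snap(n,n+'0'); print(n,c['origin'],c['rotation'],c['vfov'],c['cx'],c['cy'])
print(read_time())
E
```

```text
pics
scene [-0.79186927  0.94833834  0.96555395] [[-0.54426233 -0.37293442  0.7514642 ]
 [-0.8388779   0.25037091 -0.48332005]
 [-0.0078981  -0.8934396  -0.4491139 ]] 42.46410032409467 323.4159015656986 197.00827005050044
top [-0.14408498 -0.1558744   1.58068922] [[ 0.30533236 -0.84186209  0.44501726]
 [-0.95217603 -0.27557757  0.13197656]
 [ 0.01153071 -0.46403148 -0.88574366]] 43.96046926974875 314.5131741218701 197.6853384492722
0.1
```

View pics/scene0.png

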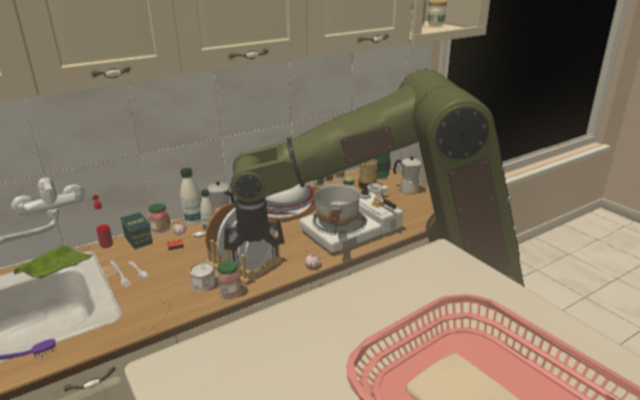

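View pics/top0.png

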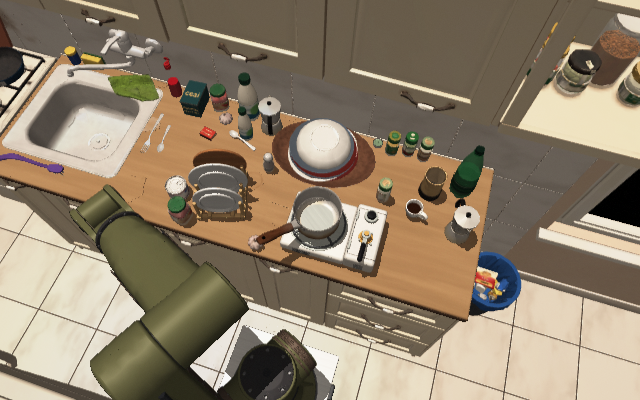

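The scene view shows the gripper near the rack. In the top view the rack is at about (217,190), the pan at (318,212), the tap at (364,245) and the stove at (335,230). I'll enlarge the top view.

```bash
python3 - <<'E'
from h import *
im=cv2.imread('pics/top0.png')
a=cv2.resize(im[145:235,155:275],None,fx=5,fy=5,interpolation=cv2.INTER_CUBIC)
b=cv2.resize(im[180:280,240:400],None,fx=5,fy=5,interpolation=cv2.INTER_CUBIC)
cv2.imwrite('pics/ca.png',a); cv2.imwrite('pics/cb.png',b)
E
```

```text
(no output)
```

View pics/ca.png

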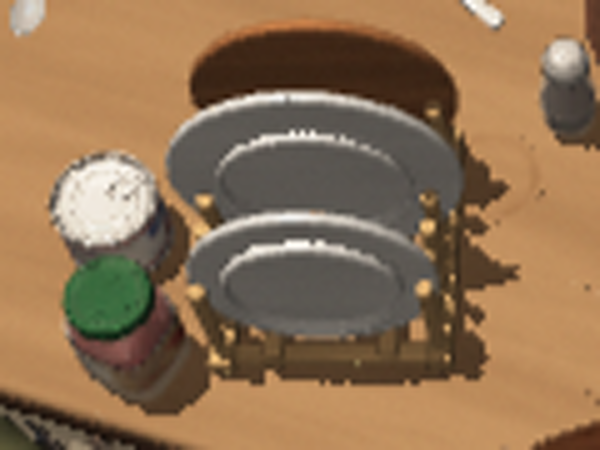

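View pics/cb.png

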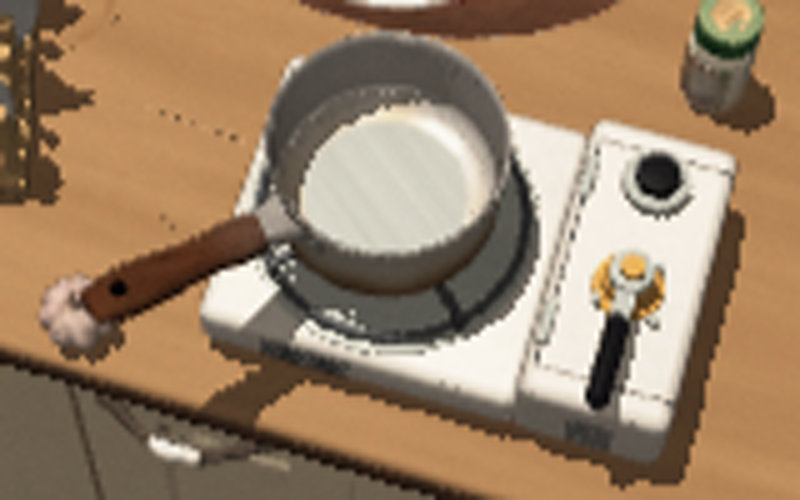

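The crops show the smaller lid in the front slot: its top edge is at about (217,187.6), with front dowel tops at (194,203) and (240,202). The big lid is directly behind it, then the board. The pan mouth is centred near (318,208), the igniter at (372,215), the spindle at (366,234) and the grip at about (362,252).

```bash
python3 - <<'E'
from h import *
c=load('top0'); np.set_printoptions(precision=4,suppress=True)
A=lambda u,v,z:print((u,v,z),atz(c,155+u/5,145+v/5,z)[:2])
B=lambda u,v,z,n:print(n,atz(c,240+u/5,180+v/5,z)[:2])
print('dowels');[A(u,v,.106) for u,v in((195,291),(424,286),(205,202),(428,228),(428,200),(433,112))]
print('lid top/left/right');A(310,214,.181);A(188,270,.097);A(438,285,.097);print('big');A(297,94,.214);print('board');A(310,22,.19)
for n,u,v in(('l',266,140),('r',513,150),('t',390,32),('b',385,252)):B(u,v,.167,'pan '+n)
B(390,142,.167,'pan c')
B(660,172,.107,'ign');B(632,265,.11,'spindle?');B(607,360,.122,'grip top');B(598,403,.117,'tip')
B(735,158,.084,'bay br');B(665,455,.084,'bay fr');B(515,415,.08,'bay fl');B(600,122,.084,'bay bl')
B(205,320,.06,'stove fl');B(118,288,.185,'handle hole');B(85,345,0,'garlic');
for n,u,v,z in(('tin',176,185,.055),('jam',177,203,.095),('bowlfront',323,178,.04),('salt',268,157,.08),('matfront',280,160,0),('matfront2',320,183,0),('edge',247,245,0),('edge',200,225,0),('edge',120,198,0),('sinkr',160,100,0),('sink front r',128,186,0),('spoon',233,132,0),('moka2',465,215,.1),('mug',414,210,.05),('spice',385,183,.1),('spoons left',160,150,0),('spice lid',385,190,.0)):
    print(n,atz(c,u,v,z)[:2])
E
```

```text
dowels
(195, 291, 0.106) [0.4522 0.439 ]
(424, 286, 0.106) [0.5031 0.2957]
(205, 202, 0.106) [0.5165 0.4605]
(428, 228, 0.106) [0.5449 0.3095]
(428, 200, 0.106) [0.565  0.3175]
(433, 112, 0.106) [0.631  0.3401]
lid top/left/right
(310, 214, 0.181) [0.4958 0.3616]
(188, 270, 0.097) [0.469  0.4536]
(438, 285, 0.097) [0.5106 0.2898]
big
(297, 94, 0.214) [0.5596 0.3919]
board
(310, 22, 0.19) [0.6265 0.4154]
pan l [0.5098 0.108 ]
pan r [ 0.5519 -0.0437]
pan t [0.6093 0.0566]
pan b [0.4591 0.0123]
pan c [0.533  0.0324]
ign [ 0.5961 -0.1359]
spindle? [ 0.5242 -0.1356]
grip top [ 0.451  -0.1377]
tip [ 0.4235 -0.1398]
bay br [ 0.6335 -0.181 ]
bay fr [ 0.4158 -0.1891]
bay fl [ 0.4135 -0.091 ]
bay bl [ 0.6314 -0.0873]
stove fl [0.4212 0.1231]
handle hole [0.3781 0.1576]
garlic [0.4009 0.2058]
tin [0.519 0.549]
jam [0.4397 0.4977]
bowlfront [0.7153 0.0691]
salt [0.7143 0.2755]
matfront [0.7617 0.2513]
matfront2 [0.7141 0.0791]
edge [0.404  0.2435]
edge [0.4233 0.4267]
edge [0.4321 0.7415]
sinkr [0.8777 0.8015]
sink front r [0.4851 0.7375]
spoon [0.8248 0.4662]
moka2 [ 0.6937 -0.4308]
mug [ 0.6861 -0.2688]
spice [ 0.7293 -0.1479]
spoons left [0.6621 0.6964]
spice lid [ 0.7599 -0.1544]
```

```bash
cat >> h.py <<'E'
def Rg(s,phi,th):
    """tool pointing th below the horizontal towards azimuth phi, lid x axis = s*tool y (deg)"""
    p,t=np.radians([phi,th]); h=np.array([np.cos(p),np.sin(p),0]); k=np.array([0,0,1.])
    z=np.cos(t)*h-np.sin(t)*k; y=s*(np.sin(t)*h+np.cos(t)*k); return np.c_[np.cross(y,z),y,z]
E
python3 - <<'E'
from h import *
np.set_printoptions(precision=1,suppress=True)
r=lambda q:None if q is None else np.array(q)
for s in(1,-1):
    print('s',s,'hover',r(ik([.47,.35,.33],Rg(s,18,90))),'grasp',r(ik([.485,.36,.162],Rg(s,18,90))))
    for P in([.5,-.34],[.52,-.34],[.54,-.32]):
      for th in(25,32,40):
        for phi in(0,-20,-35,-50,-70,-90,45,90):
            R=Rg(s,phi,th); z=R[:,2]; T=np.array([*P,.084*np.sin(np.radians(th))])-.065*z
            q=r(ik(T,R))
            if q is not None: print(s,P,th,phi,q)
print(read_time())
E
```

```text
s 1 hover [33.1 19.  71.9 -0.  89.2 15.1] grasp [33.1 27.5 82.4 -0.  70.1 15.1]
1 [0.5, -0.34] 25 45 [ -64.2   48.5   84.7   59.1   85.9 -136.3]
1 [0.5, -0.34] 25 90 [ -53.8   69.2   42.8   38.8  121.3 -140.1]
1 [0.5, -0.34] 32 0 [ -60.2   26.8  118.4   93.5   47.5 -137.9]
1 [0.5, -0.34] 32 45 [ -62.6   43.9   86.    54.8   81.8 -132.3]
1 [0.5, -0.34] 32 90 [ -53.    63.7   47.6   34.6  116.  -141.4]
1 [0.5, -0.34] 40 0 [ -57.2   22.2  116.    79.5   40.9 -121.2]
1 [0.5, -0.34] 40 -20 [ -48.6   17.4  123.5  107.6   22.6 -128.2]
1 [0.5, -0.34] 40 45 [ -60.3   39.2   86.9   49.2   77.5 -127. ]
1 [0.5, -0.34] 40 90 [ -51.9   57.6   52.9   30.2  109.8 -142.1]
1 [0.52, -0.34] 25 45 [ -62.5   49.4   82.8   60.1   85.3 -134.9]
1 [0.52, -0.34] 25 90 [ -52.6   71.4   38.5   40.6  122.3 -137.5]
1 [0.52, -0.34] 32 0 [ -57.8   27.8  116.6   94.7   46.1 -136.9]
1 [0.52, -0.34] 32 45 [ -60.9   44.9   84.    55.6   81.3 -130.8]
1 [0.52, -0.34] 32 90 [ -51.8   65.7   43.7   36.   117.  -139.2]
1 [0.52, -0.34] 40 0 [ -55.    23.4  114.1   80.    39.6 -119.7]
1 [0.52, -0.34] 40 -20 [ -46.4   18.8  121
[... 3189 characters left out ...]
9.2  42.  120.8  43.8]
-1 [0.54, -0.32] 32 0 [-54.1  27.6 117.1  98.2  43.9  42.5]
-1 [0.54, -0.32] 32 -20 [-43.8  23.5 124.6 137.9  30.7  24.7]
-1 [0.54, -0.32] 32 -35 [-33.3  23.  125.5 183.3  26.6  -2. ]
-1 [0.54, -0.32] 32 -50 [-23.1  24.8 122.1 228.   31.1 -28.5]
-1 [0.54, -0.32] 32 45 [-58.4  44.4  85.   57.1  79.4  49.9]
-1 [0.54, -0.32] 32 90 [-49.8  65.4  44.2  37.4 115.6  42.4]
-1 [0.54, -0.32] 40 0 [-51.4  23.2 114.4  82.3  37.1  60.8]
-1 [0.54, -0.32] 40 -20 [-42.3  19.1 120.9 114.   18.5  50.1]
-1 [0.54, -0.32] 40 -35 [-33.4  18.6 121.7 186.9  10.3  -5.8]
-1 [0.54, -0.32] 40 45 [-56.1  39.9  85.6  51.   75.3  55.6]
-1 [0.54, -0.32] 40 90 [-48.6  59.4  49.5  32.5 109.6  41.6]
0.1
```

```bash
python3 - <<'E'
from h import *
gripper_open()
movep([.46,.345,.36],Rg(1,18,90))
c=snap('wrist','w1'); print(c['origin'],c['rotation'],c['vfov'],c['cx'],c['cy'],read_time())
E
```

```text
[0.4361462  0.4178451  0.50163396] [[ 9.51043856e-01  2.95014763e-01  9.20970856e-02]
 [ 3.09054999e-01 -9.08573799e-01 -2.81031422e-01]
 [ 7.68580825e-04  2.95736272e-01 -9.55269316e-01]] 61.62452428252604 318.66636667987905 198.23751171007987 1.5833
```

View pics/w1.png

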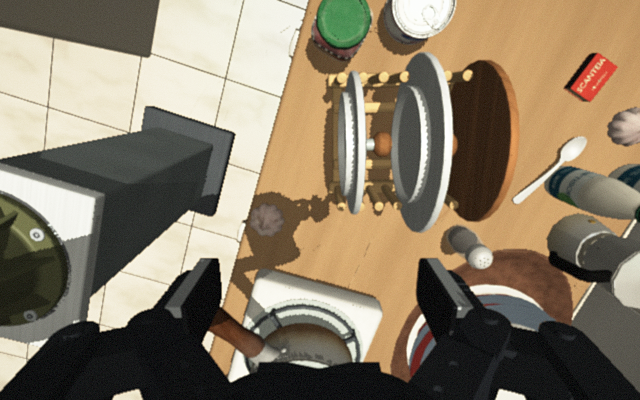

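The wrist view shows the small lid edge-on: its rim band is at (356–364, 140), its ends at (353,72) and (357,213), and its knob at (383,143). The big lid's rim is at (440,145).

```bash
python3 - <<'E'
from h import *
c=load('w1'); np.set_printoptions(precision=4,suppress=True)
for u,v,z in((360,140,.181),(353,72,.097),(358,213,.097),(383,143,.097),(440,150,.214),(425,54,.114),(425,231,.114),(333,80,.106),(338,208,.106),(468,75,.106),(461,208,.106)): print(u,v,z,atz(c,u,v,z))
im=c['frame']; cv2.imwrite('pics/w1c.png',cv2.resize(im[60:225,325:475],None,fx=4,fy=3.6,interpolation=cv2.INTER_CUBIC))
E
```

```text
360 140 0.181 [0.4865 0.3907 0.181 ]
353 72 0.097 [0.4659 0.453  0.097 ]
358 213 0.097 [0.5292 0.2955 0.097 ]
383 143 0.097 [0.5272 0.3888 0.097 ]
440 150 0.214 [0.5497 0.4067 0.214 ]
425 54 0.114 [0.5317 0.4923 0.114 ]
425 231 0.114 [0.613  0.3041 0.114 ]
333 80 0.106 [0.4469 0.4375 0.106 ]
338 208 0.106 [0.5011 0.2968 0.106 ]
468 75 0.106 [0.5876 0.4887 0.106 ]
461 208 0.106 [0.647  0.3441 0.106 ]
```

View pics/w1c.png

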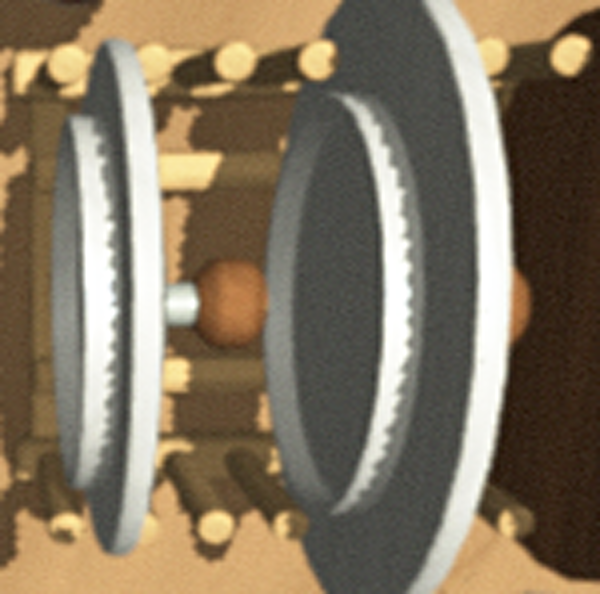

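Crop: the rim's mid-band is at about (362,143) and its ends are at (354.5,72) and (355.5,214), giving a rack yaw of about 21°. The big lid's rim is about 62 mm behind, so I'll bias the fingers 8 mm towards the robot, grip and lift.

```bash
python3 - <<'E'
from h import *
np.set_printoptions(precision=3,suppress=True)
e=np.array([.934,.358,0]); T=np.array([.496,.3743,0]); R=Rg(1,21,90); k=np.array([0,0,1.])
a=T-.008*e
movep(a+.25*k,R); movel(a+.162*k,.1); print('down',read_force())
clamp(25); print('w',read_gripper_width(),read_finger_force(),read_force())
movel(T-.002*e+.162*k,.05); clamp(80); print('w',read_gripper_width(),read_finger_force(),read_force())
movel(T-.006*e+.34*k,.12); print('lift',read_gripper_width(),read_force(),read_time())
snap('wrist','w2');snap('top','t2')
E
```

```text
down [-0.217  0.228  0.586]
w 0.007148270658227583 26.432185471057892 [3.14  1.464 0.109]
w 0.0058057120349415 80.39666891098022 [-6.574 -2.31   5.155]
lift 0.006366699377905786 [-0.185 -0.473 -2.562] 5.9583
```

```bash
python3 - <<'E'
from h import *
np.set_printoptions(precision=2,suppress=True)
movel([.43,.34,.45],.2); q=np.array(read_joints()); print(q)
th=28; R=Rg(1,45,th); z=R[:,2]; P=np.array([.50,-.345,.084*np.sin(np.radians(th))+.001]); T=P-.065*z
print(T, ik(T+[0,0,.2],R), ik(T,R))
q[0]=-50; set_joints(q)
movep(T+[0,0,.2],R); print(read_joints(),read_gripper_width(),read_force(),read_time())
snap('scene','s3');snap('top','t3')
E
```

```text
[ 34.5   13.96  63.06   0.   103.08  13.5 ]
[ 0.46 -0.39  0.07] [ -63.73   30.65   80.6    57.13   95.4  -117.55] [ -63.73   46.77   84.49   57.15   84.46 -134.34]
[ -63.71   30.62   80.57   57.11   95.4  -117.51] 0.006102093464952487 [ 1.2  -0.06 -2.81] 11.4333
```

View pics/t3.png

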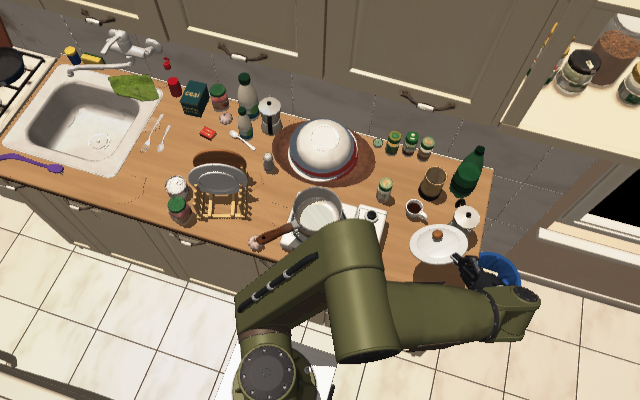

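The lid is held knob-up at (438,242) over the free worktop right of the stove. The rack still holds the big lid and the board. I'll lower it until the far edge touches, then release.

```bash
python3 - <<'E'
from h import *
np.set_printoptions(precision=2,suppress=True)
p=np.array(read_ee_pos()); R=np.array(read_tool_rot()); f0=np.array(read_force())
movel(p-[0,0,.185],.15)
for i in range(8):
    movel(np.array(read_ee_pos())-[0,0,.004],.05); df=np.array(read_force())-f0
    if np.linalg.norm(df)>4: break
print(read_ee_pos(),df)
gripper_open(); wait(.3); h=R[:,2]*[1,1,0]; h/=np.linalg.norm(h)
p=np.array(read_ee_pos()); movel(p-.06*h,.08); p=np.array(read_ee_pos()); movel(p-.04*h+[0,0,.2],.25)
print(read_force(),read_time()); 
c=snap('top','t4'); 
cv2.imwrite('pics/t4c.png',cv2.resize(c['frame'][170:300,340:520],None,fx=4,fy=4,interpolation=cv2.INTER_CUBIC))
E
```

```text
[ 0.46 -0.39  0.07] [-0.34  0.31  4.23]
[ 0.37 -0.36 -1.16] 16.825
```

View pics/t4c.png

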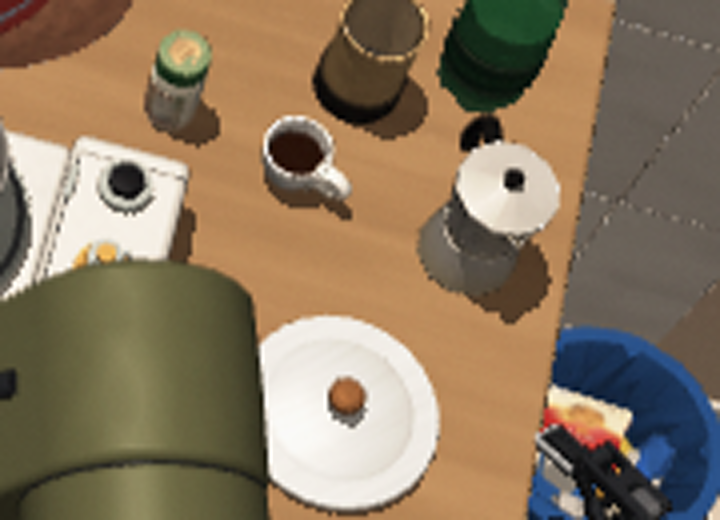

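The lid lies flat with its knob at about (427,269) in the full image. The arm is clear of it and the moka pot and mug are untouched.

```bash
python3 - <<'E'
from h import *
np.set_printoptions(precision=4,suppress=True)
c=load('t4'); k=atz(c,340+347/4,170+396/4,.052); print('knob',k)
p=np.array(read_ee_pos()); movel(p+[0,0,.06],.2)
az=np.degrees(np.arctan2(k[1],k[0])); R=Rg(1,az,90)
movep([k[0],k[1],.22],R); print(read_joints(),read_force(),read_time())
c=snap('wrist','w5'); print(proj(c,k))
f=c['frame']; hsv=cv2.cvtColor(f,cv2.COLOR_BGR2HSV)
u,v=proj(c,k).astype(int); print(u,v)
cv2.circle(f,(u,v),3,(0,0,255),1); cv2.imwrite('pics/w5m.png',f)
E
```

```text
knob [ 0.4884 -0.3544  0.052 ]
[-39.4851  24.5578  78.731    0.0232  76.7684  -3.5358] [-0.1975  0.4904  0.0063] 19.0083
[318.8588 178.2979]
318 178
```

View pics/w5m.png

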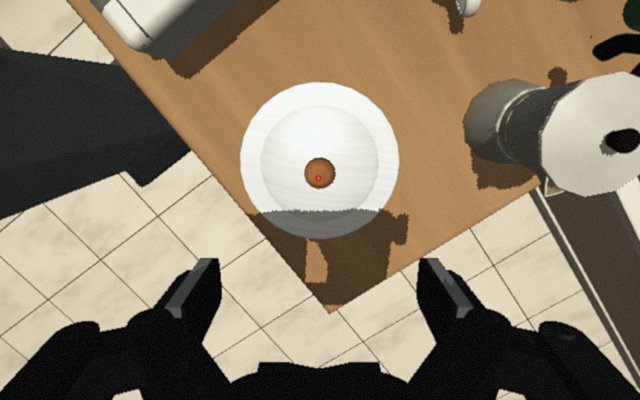

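The knob is at (319.5,173), about 5 mm off the estimate. Before gripping it, I'll take two wrist shots of the pan and the bay and tile them into my last picture.

```bash
python3 - <<'E'
from h import *
np.set_printoptions(precision=4,suppress=True)
print('knob',atz(load('w5'),319.5,173,.054))
p=np.array(read_ee_pos()); movel(p+[0,0,.1],.25)
S=[]
for n,x,y,z,pt in(('wb',.50,-.19,.30,(.52,-.135,.1)),('wp',.50,.0,.36,(.533,.032,.167))):
    R=Rg(1,np.degrees(np.arctan2(y,x)),90); movep([x,y,z],R); c=snap('wrist',n); u,v=proj(c,pt); print(n,u,v,read_time())
    u0=int(np.clip(u-133,0,374)); v0=int(np.clip(v-150,0,100)); print('crop0',u0,v0)
    S.append(cv2.resize(c['frame'][v0:v0+300,u0:u0+266],None,fx=1.5,fy=1.5,interpolation=cv2.INTER_CUBIC))
cv2.imwrite('pics/tile.png',np.hstack(S))
E
```

```text
knob [ 0.4922 -0.3502  0.054 ]
wb 317.52876170393955 113.03388600840542 20.3667
crop0 184 0
wp 351.2419614341493 139.52840632349884 21.2333
crop0 218 0
```

View pics/tile.png

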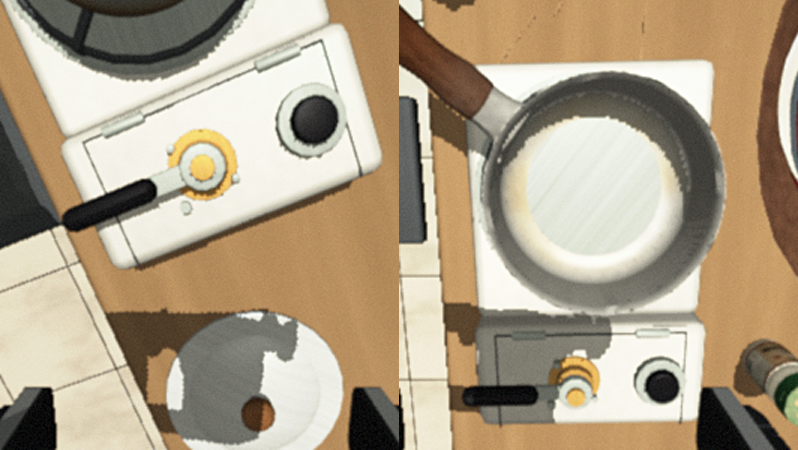

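Bay half: igniter at (317,119), spindle cap at (203,168), lever sleeve from (68,220) to (153,188). Pan half: the rim spans x 482–724 and y 70–313, and the handle leaves at the upper left.

```bash
python3 - <<'E'
from h import *
from scipy.optimize import least_squares
np.set_printoptions(precision=4,suppress=True)
b=load('wb');p=load('wp')
rim=[((482-399)/1.5+218,190/1.5),((724-399)/1.5+218,190/1.5),((603-399)/1.5+218,70/1.5),((603-399)/1.5+218,313/1.5)]
W=np.array([atz(p,u,v,.167)[:2] for u,v in rim]); print(W)
s=least_squares(lambda q:np.hypot(*(W-q[:2]).T)-q[2],[.53,.03,.08]); print('pan',s.x,s.fun)
f=lambda c,u0,u,v,z:atz(c,u0+u/1.5,v/1.5,z)[:2]
print('ign',f(b,184,317,119,.107),f(p,218,263,386,.107))
print('sp',f(b,184,203,168,.12),f(p,218,577-399,396,.12))
print('sleeve',f(b,184,68,220,.117),f(b,184,153,188,.117),f(b,184,110,204,.122),f(p,218,103,395,.122))
# stove corners bay from wb (z=.084)
print('bay',f(b,184,62,150,.084),f(b,184,125,268,.084),f(b,184,382,168,.084),f(b,184,335,25,.084))
E
```

```text
[[ 0.4564  0.0448]
 [ 0.6144  0.0442]
 [ 0.5335  0.1165]
 [ 0.5377 -0.0404]]
pan [0.5354 0.0381 0.0789] [ 0.0004  0.0004 -0.0004 -0.0004]
ign [ 0.5996 -0.1321] [ 0.5974 -0.1283]
sp [ 0.5223 -0.1338] [ 0.5229 -0.1307]
sleeve [ 0.4293 -0.1332] [ 0.4883 -0.1341] [ 0.4599 -0.1333] [ 0.4597 -0.1284]
bay [ 0.4361 -0.0899] [ 0.4432 -0.1813] [ 0.6371 -0.1795] [ 0.6319 -0.0829]
```

```bash
python3 - <<'E'
from h import *
np.set_printoptions(precision=4,suppress=True)
k=np.array([.4905,-.352]); R=Rg(1,np.degrees(np.arctan2(k[1],k[0])),90)
movep([*k,.16],R); movel([*k,.032],.12); print('f',read_force())
clamp(40); w=read_gripper_width(); print('w',w,read_finger_force(),read_force())
z0=read_ee_pos()[2]
movel([*k,.36],.2); print('w',read_gripper_width(),read_force())
P=np.array([.5345,.0355]); R=Rg(1,np.degrees(np.arctan2(P[1],P[0])),90)
movep([*P,.36],R); zs=z0+.158; print('zs',zs,read_joints()); 
movel([*P,zs+.02],.12); wait(.2); f0=np.array(read_force())
def down():
    z=read_ee_pos()[2]
    while z>zs-.0005:
        z-=.0015; q=np.array(read_ee_pos()); movel([q[0],q[1],z],.03); f=np.array(read_force())-f0
        if f[2]>3: return z,f
    return z,f
for dx,dy in((0,0),(.004,0),(-.004,0),(0,.004),(0,-.004),(.004,.004),(-.004,-.004),(.004,-.004),(-.004,.004)):
    q=P+[dx,dy]
    if (dx,dy)!=(0,0): movel([*q,read_ee_pos()[2]+.004],.05); movel([*q,read_ee_pos()[2]],.05)
    z,f=down(); print((dx,dy),z-zs,f,read_time())
    if z<zs+.004: break
snap('wrist','w6');snap('top','t6')
E
```

```text
f [0.3448 0.2088 0.4241]
w 0.027562064985699488 39.35124041279778 [-1.8614  2.1871  5.5008]
w 0.027548751554028025 [ 0.2559 -1.3352 -2.8793]
zs 0.19032271681846355 [-0.2051 11.7449 77.0949 -0.0111 91.1681 -3.9172]
(0, 0) -0.0006125228522671222 [-2.4195 -0.5804  6.9491] 32.8583
```

The collar dropped to seated height within 1 mm. I'll release, check numerically, then push the lever along its arc with shut fingers.

```bash
python3 - <<'E'
from h import *
np.set_printoptions(precision=3,suppress=True)
gripper_open(); wait(.1); p=np.array(read_ee_pos()); movel(p+[0,0,.13],.2)
c=snap('top','t7'); f=c['frame']
# lid rim check: bright lid pixels round the expected ellipse, back-projected to the rim's top z
g=cv2.cvtColor(f,cv2.COLOR_BGR2HSV); m=((g[...,1]<45)&(g[...,2]>150)).astype(np.uint8)
u,v=proj(c,(.5345,.0355,.175)).astype(int); print('expect',u,v)
q=f[v-22:v+23:4,u-32:u+33:4].astype(int).mean(2).astype(int); print(q)
S=np.array([.521,-.134]); clamp(30); print(read_time())
def pose(a,off):
    a=np.radians(a); d=np.array([-np.cos(a),-np.sin(a)]); n=np.array([np.sin(a),-np.cos(a)])
    return [*(S+.064*d-n*off),.105]
R0=Rg(1,0,90); P=pose(0,.036)
movep([P[0],P[1],.28],R0); movel(P,.15); print('f',read_force()); f0=np.array(read_force())
movel(pose(0,.019),.06); print('near',np.array(read_force())-f0)
for a in range(10,96,8):
    movel(pose(a,.019),.1,Rg(1,a,90)); df=np.array(read_force())-f0; print(a,df)
    if np.linalg.norm(df)>14: break
print(read_time(),read_joints())
E
```

```text
expect 317 206
[[ 95  98  96  95  92  90  85  80  69  54  33  64  68  68  67  67  68]
 [ 96  95  96  95  92  91  84  75  66  49  31 243 136 143 150 150 151]
 [ 97  97  96  95  93  91  85  77  61  41 166 243 241 187 146 148 147]
 [ 97  98  96  94  93  92  85  78  61  35 233 227 156 115 142 143 147]
 [ 97  96  96  95  93  92  83  72  56  30 237 112 108 114 115 140 142]
 [ 98  96  95  95  93  91  81  66  48  27 239 232 112 114 232 224 154]
 [ 95  95  95  92  92  91  86  67  40  46 237 114 112 113 114 241 240]
 [ 95  94  94  92  92  90  81  65  53 244 239 114 113 113 110 240 241]
 [ 96  94  94  93  90  90  74  52  34 244 120 118 114 114 111  60 239]
 [ 94  94  91  90  88  89  65  41  24 239 123 116 112 112  86  37 114]
 [ 95  93  92  90  89  83  56  55  27 234 113 116 117  75  90  35 112]
 [ 93  92  92  90  88  73  48  36 241 246 112 118  73  70  87  54 115]]
35.275
f [-0.177  0.418  0.407]
near [ 0.012 -0.109 -0.941]
10 [1.251 3.16  0.621]
18 [-0.146  3.031  0.359]
26 [0.518 2.502 1.076]
34 [-1.553  1.85  -0.288]
42 [-0.194  0.001 -0.425]
50 [ 0.092  0.412 -0.51 ]
58 [-0.038  0.08  -0.055]
66 [ 0.653 -0.143 -1.336]
74 [ 0.841 -0.755 -0.49 ]
82 [-0.223 -1.027 -0.449]
90 [-0.747 -0.394 -0.633]
40.95 [ -25.406   23.814   96.262   -0.001   59.951 -115.028]
```

Force peaked near 3 N and dropped past 42°, which fits the tap snapping over. I'll back off and check the lid and lever in the pixels.

```bash
python3 - <<'E'
from h import *
np.set_printoptions(precision=3,suppress=True,linewidth=160)
p=np.array(read_ee_pos()); movel(p+[-.03,0,0],.15); movel(p+[-.03,-.0,.2],.3)
movep([.42,-.30,.33],Rg(1,-35,90))
c=snap('top','t8'); w=snap('wrist','w8'); print(read_time())
S=np.array([.521,-.134])
for n,cc in(('top',c),('wr',w)):
  g=cc['frame'].mean(2)
  for a in(0,60,75,82,90,98,105):
    r=np.radians(a); row=[]
    for d in(.05,.07,.09):
        u,v=proj(cc,(S[0]-d*np.cos(r),S[1]-d*np.sin(r),.122)).round().astype(int); row.append(int(g[v,u]) if 0<=u<640 and 0<=v<400 else -1)
    print(n,a,row)
# lid outline: bright blob fit
u,v=proj(c,(.5345,.0355,.175)); g=cv2.cvtColor(c['frame'],cv2.COLOR_BGR2GRAY)
print(u,v); print(g[int(v)-24:int(v)+25:4,int(u)-36:int(u)+37:3])
# ring contrast fit: mean brightness inside minus outside of a hypothesised rim circle
b=[]
t=np.linspace(0,2*np.pi,90,endpoint=False); gf=cv2.GaussianBlur(g,(3,3),0).astype(np.float32)
def ring(x,y,r):
    q=np.array([proj(c,(x+r*np.cos(k),y+r*np.sin(k),.173)) for k in t],np.float32)
    return cv2.remap(gf,q[:,:1],q[:,1:],cv2.INTER_LINEAR).ravel()
for x in np.arange(.519,.552,.003):
    for y in np.arange(.02,.053,.003): b.append((np.abs(ring(x,y,.081)-ring(x,y,.088)).mean(),x,y))
print(sorted(b)[::-1][:4])
E
```

```text
43.925
top 0 [93, 91, 92]
top 60 [92, 90, 90]
top 75 [92, 90, 88]
top 82 [92, 91, 89]
top 90 [91, 90, 89]
top 98 [91, 92, 90]
top 105 [90, 91, 91]
wr 0 [-1, 247, 135]
wr 60 [245, 60, 124]
wr 75 [231, 66, 61]
wr 82 [45, 66, 81]
wr 90 [31, 23, 24]
wr 98 [16, 49, 138]
wr 105 [-1, 64, 145]
317.2748704953398 206.59468887921548
[[154 153 152 152 152 155 156 144 109  63  64  70  65  77  62  70  70  73  70  75  74  67  71  71  71]
 [152 152 151 151 151 149 151 151 152 236 241 241 242 243 244 234  68  65  67  68  72  70 140 147 153]
 [149 153 151 151 153 154 151 242 243 243 241 234 230 232 227 240 242 239 165 151 153 153 153 150 154]
 [145 145 146 146 149 210 242 243 234 234 232 233 233 231 230 228 223 240 240 234 150 151 152 153 152]
 [148 146 147 146 163 244 244 234 237 239 239 239 131 154 234 233 227 220 242 240 191 147 146 147 147]
 [153 151 152 150 243 244 237 240 243 243 241 106 131 114 237 235 230 227 216 240 240 147 150 147 145]
 [155 132 154 153 243 243 239 242 246 247 246 239  58  45 113 233 230 229 223 241 240 219 240 238 217]
 [154 154 153 154 245 242 236 244 249 250 250 248 240 1
[... 157 characters left out ...]
148 146 217  70 245 245 238 245 250 250 249 248 242 238 233 227 217 242 238 141  35 239 237 219]
 [157 155 227 133 166  90 244 247 245 239 242 245 242 237 231 224 241 242 243 187  89  55  99 239 140]
 [ 96  72  79  79 159 133  70 237 246 247 245 246 245 244 244 244 244 245  92  70  87  36  98 149 224]
 [ 58  59  63  46  59 160  44  68  74 131 233 245 245 245 231 161  80  65  46  87  84  42  28  42  74]]
[(np.float32(88.084274), np.float64(0.534), np.float64(0.034999999999999996)), (np.float32(79.75774), np.float64(0.534), np.float64(0.032)), (np.float32(78.36701), np.float64(0.534), np.float64(0.03799999999999999)), (np.float32(76.12366), np.float64(0.537), np.float64(0.034999999999999996))]
```

The lid fit peaks at (0.534, 0.035), centred on the pan. The sleeve pixels are black at 90° and bright at 0°, so the tap is open. Now the igniter.

```bash
python3 - <<'E'
from h import *
np.set_printoptions(precision=2,suppress=True)
B=[.598,-.133]; R=Rg(1,-12,90)
movep([*B,.25],R); movel([*B,.114],.12); wait(.2); f0=np.array(read_force()); z=.111
while z>.096:
    z-=.0015; movel([*B,z],.03); f=np.array(read_force())-f0; print(round(z,4),read_ee_pos()[2].round(4),f)
    if f[2]>11: break
wait(.25); print(np.array(read_force())-f0)
movel([*B,.25],.12); movep([.42,-.30,.33],Rg(1,-35,90)); wait(.3); print(read_force(),read_time())
E
```

```text
0.1095 0.1092 [-1.11 -0.57  0.52]
0.108 0.1079 [-0.9   0.41  0.97]
0.1065 0.1067 [-0.78  0.23  1.48]
0.105 0.1052 [0.05 0.12 3.17]
0.1035 0.1036 [-1.56  0.83  4.2 ]
0.102 0.1022 [-0.24  0.78  5.99]
0.1005 0.1008 [-0.45  0.5   6.39]
0.099 0.1 [-3.93  0.62 12.03]
[-4.36  0.85 12.08]
[ 0.36  0.17 -0.29] 51.4333
```

The force ramped like a spring to about 6.5 N, then jumped to 12 N at 7 mm of travel, so the button was fully down. It has been let go and the arm is clear.

```bash
python3 -c "
from h import *
print(job_done(),read_time())"
```

```text
the job is handed in; nothing more can be done
the job is handed in; nothing more can be done
```

I handed the job in at about 51 s of the 72 s limit, and the call returned no verdict. By force and camera checks, the lid is seated on the saucepan, the tap is fully open, and the igniter was pressed fully down and let go.

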